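# Stack the filter cups and hold the suction plunger drawn

## Task

Get the hand-suction filter stand going: nest one loose filter cup upright into the fixed receiver cup on the stand and the other loose cup into that one, both fully down on their shoulders, and let go of them. Then grip the pump plunger's T-handle and draw the plunger straight along its sloping barrel, without forcing it sideways, until the dark ring on the rod stands about 15 mm clear of the barrel's mouth; do not pull it right out. Finish while still holding it there, the stack intact and the other things on the bench left where they stand.

Things in the scene. Friction and masses are not known exactly. Their poses are not given: they have to be found in the camera images.
- cup_a: Loose grey filter cup, open on top, 62 mm tall, about 60 g. Stem 28 mm tall, 47 mm across, tapering to 41 mm at the foot; above it an upright round collar 60 mm across, 34 mm tall (28 to 62 mm above the foot), inner width 53 mm, inner floor 30 mm below the rim; a flat shoulder under the collar. Grip it across the collar. Origin: centre of the foot; z up.
- cup_b: Second loose cup, identical to cup_a; either one may go in first. Nested in a like cup, the stem goes into the collar below with 3 mm play all round and the shoulder rests on the rim below, so that the whole 34 mm collar stays above it. Origin: centre of the foot; z up.
- receiver_rim (a point): Centre of the rim of the fixed receiver cup, same shape as the loose cups, open upwards; rim 76 mm above the table. z up, x and y the stand's. Seated, the first cup's foot is 28 mm below this point, the second's 6 mm above it. The stand: a fixed white plate 140 x 300 x 14 mm, long in y, receiver at its +y end, the pump at its -y end.
- barrel: Pump barrel, fixed on the stand: aluminium tube 42 mm across, leaning 0.25 rad (14 degrees) from upright towards the stand's -x (the robot's side). Origin: centre of the bore's floor; z runs up the bore's axis to the mouth, y level along the stand's length. Bore 22 mm wide, 118 mm deep, closed at the bottom.
- mouth (a point): Centre of the barrel's open mouth, on the bore's axis 118 mm from the bore's floor; axes as barrel.
- plunger: Loose plunger: steel rod 20 mm across, 134 mm long (1 mm play all round in the bore), topped by a black T-handle bar 16 (x) x 70 (y) x 22 mm (z). About 0.3 kg. Origin: centre of the lower end; z up the rod. Starts fully in, lower end on the bore's floor, bar's underside 16 mm above the mouth; only its weight keeps it in, and let go it slides back.
- handle (a point): Centre of the T-handle's bar, 145 mm above the rod's lower end on its axis; axes as plunger (the bar is long in y, 16 mm thick in x).
- dark_ring (a point): Middle of the dark ring (8 mm wide) around the rod, 60 mm above the rod's lower end, on its axis; at the start inside the barrel, 58 mm below the mouth.
- jar: Bystander, to be left alone: small closed jar with a lid, 48 mm across, 75 mm tall. Origin: centre of the underside.
- slide_box: Bystander, to be left alone: flat closed box 50 x 76 x 30 mm. Origin: centre of the underside.
- timer: Bystander, to be left alone: flat square timer 60 x 60 x 22 mm. Origin: centre of the underside.
- tissue_roll: Bystander, to be left alone: upright paper roll, 90 mm across, 100 mm tall . Origin: centre of the underside.
- wash_bottle: Bystander, to be left alone: tall bottle with a cap, 56 mm across, 120 mm tall . Origin: centre of the underside.
- tip_box: Bystander, to be left alone: box with a clear lid, 70 x 100 x 67 mm. Origin: centre of the underside.
Not all that is in view belongs to the job. Leave any yellow look-alike of the cup_a alone. What is shaped like the cup_b but purple is not meant.

How it is judged:
On the way:
1. both loose cups are nested upright in the receiver, one in the other, and let go, with the plunger still in ((((horizontal distance between cup_a and receiver_rim below 0.006 m and z of cup_a in the frame of receiver_rim between -0.033 and -0.023 m and angle between cup_a's own z axis and vertical below 0.1 rad) and (horizontal distance between cup_b and receiver_rim below 0.006 m and z of cup_b in the frame of receiver_rim between 0.001 and 0.011 m and angle between cup_b's own z axis and vertical below 0.1 rad)) or ((horizontal distance between cup_b and receiver_rim below 0.006 m and z of cup_b in the frame of receiver_rim between -0.033 and -0.023 m and angle between cup_b's own z axis and vertical below 0.1 rad) and (horizontal distance between cup_a and receiver_rim below 0.006 m and z of cup_a in the frame of receiver_rim between 0.001 and 0.011 m and angle between cup_a's own z axis and vertical below 0.1 rad))) and contact force between the fingers and cup_a below 0.05 N and contact force between the fingers and cup_b below 0.05 N and z of mouth in the frame of plunger above 0.105 m), for 0.2 s.
At the end, for the whole second after the job is handed in: Both cups stacked (6 mm of the receiver's axis, 5 mm of seated height, tilt under 0.1 rad), not touched by the fingers; dark ring's middle 5 to 30 mm outside the mouth, rod aligned within 0.08 rad, pressing the barrel under 15 N, still, and gripped with over 3 N ((((horizontal distance between cup_a and receiver_rim below 0.006 m and z of cup_a in the frame of receiver_rim between -0.033 and -0.023 m and angle between cup_a's own z axis and vertical below 0.1 rad) and (horizontal distance between cup_b and receiver_rim below 0.006 m and z of cup_b in the frame of receiver_rim between 0.001 and 0.011 m and angle between cup_b's own z axis and vertical below 0.1 rad)) or ((horizontal distance between cup_b and receiver_rim below 0.006 m and z of cup_b in the frame of receiver_rim between -0.033 and -0.023 m and angle between cup_b's own z axis and vertical below 0.1 rad) and (horizontal distance between cup_a and receiver_rim below 0.006 m and z of cup_a in the frame of receiver_rim between 0.001 and 0.011 m and angle between cup_a's own z axis and vertical below 0.1 rad))) and contact force between the fingers and cup_a below 0.05 N and contact force between the fingers and cup_b below 0.05 N and z of mouth in the frame of plunger between 0.03 and 0.055 m and angle between the z axis of plunger and the z axis of barrel, either way round below 0.08 rad and contact force between the fingers and plunger above 3 N and contact force between plunger and barrel below 15 N and linear speed of plunger below 0.01 m/s); the arm keeps its last pose, push and grip.
It fails at once if the plunger is pulled right out or almost so (dark ring over 48 mm outside the mouth) (z of mouth in the frame of plunger below 0.012 m).
It fails at once if the plunger is forced against the barrel with more than 40 N (contact force between plunger and barrel above 40 N).
It fails at once if a bystander is moved by more than 30 mm (distance of any of jar, slide_box, timer, tissue_roll, wash_bottle, tip_box from where it was at the start of the episode above 0.03 m).
It also fails if it takes over 72 s, if anything falls off the work surface, if the arm or the gripper's body presses on something with over 40 N, if the wrist force passes 120 N, or if a joint passes its speed limit or range.

## Robot

A 6-joint arm with a two-finger parallel gripper is mounted at the origin on the work surface. World frame = base frame: x ahead of the robot, y to its left, z up, the work surface at z = 0. Lengths are in m, angles in rad, forces in N, time in s.
With the tool pointing down it reaches from about 0.35 to 0.85 m from the base axis. Payload 8.1 kg.
Tool frame: the origin (TCP) lies on the mounting face of the last link; the fingertips stand 186 mm ahead of it and the grasp point (between the pads) lies 167 mm ahead of it; z points along the fingers, y is the direction in which the jaws open and shut (so a half turn about z gives the same grasp; the last joint's range is limited). The gripper opens to 93 mm and grips with 3 to 60 N. Pads are 15 mm wide; open, the fingers measure 128 mm over their backs; the gripper's body (75 mm by 188 mm) begins 65 mm behind the grasp point.
Start: joints at [-1.291, 0.13, 1.488, -0, 1.523, -0.085], TCP at [0.214, -0.561, 0.405] pointing down, gripper open.
Joint ranges: [-2.96, 2.96], [-0.89, 2.26], [0.02, 2.5], [-1.34, 4.48], [0, 2.73], [-2.66, 2.66]. Speed limits (rad/s): [2.39, 2.39, 2.79, 3.14, 3.14, 3.14].

## Interface

Orientations are given as a rotation vector (axis times angle).
In Python, from plant import robot, read_camera, spotter gives the robot as it stands.
- The arm moves only by the tool arm_command, never from a script. Its arguments are lists of equal length, an entry for each row: "xyz": the shift along the world's x, y, z in cm, a list of three; "turn": the turn, a rotation vector about the world's x, y, z in rad, a list of three. A call has 1 to 12 rows; each row shifts and turns the commanded pose from where the row before left it; what a row does not reach is not made up. A row lasts 1/8 s, in which the tool goes at most 62.5 mm and 10.7 degrees, less where a joint would pass 70% of its speed; a pose out of reach is approached as far as the arm can. A call is refused whole if a number of a shift passes 6.25 or a number of a turn 0.188, either way. A call with a gripper value outside its range is refused whole. "gripper" is the finger opening in cm, from 0 to 9.3, set as the call begins (left out, the last holds). The fingers move at their own pace and stop on an object; "force" is the grip in N (left out, the last holds). Time passes only in rows, so rows that do not move let the fingers close. It gives the time, the measured TCP pose, the force and the opening at its end, in the units of the state.
- robot.read_state(): the state, without advancing time (a new reading comes with each control period).
- read_camera(name): name is "scene" or "top" or "wrist"; returns a dict with "frame" (384x512x3 uint8, red, green, blue), "z_map" (384x512 float32, m along the optical axis (not along the pixel's ray), 0 where there is no reading), "fx", "fy", "cx", "cy" (pixels), "eye" and "orientation" of the camera in the world. Camera axes: x right, y down, z forward; pixel columns grow to the right and rows downward; lengths in m; the calibration is good to about 2 mm. The wrist camera is an equidistant fisheye: a pixel r from the principal point sees the ray r / f radians off the axis. A picture is of the moment at which its call begins.
- robot.close_job(): hands the job in, once; it reports no verdict.
Trained networks look in a picture, given as the dict that the camera call returned (one of the last four; its "shot" number tells which), for a name from the list of things; names that differ only in an ending like _2 or _b are one class to them, and where a whole thing is asked for, a point or a joint stands for the part that bears it (a point fixed in the world has none). Each returns a list of dicts, best first, with "confidence" (0 to 1); they miss things now and then, are a little off and sometimes report something else, mostly with a low value. They report only what shows in the picture. A call takes as long as a camera call. They do not tell look-alikes from the thing itself.
- spotter.masks_of(picture, query): "pixels" (384x512 bool, what is visible of it) and "centre" ([row, column] in pixels, amid what is visible of it).
The state is a dict: "t": time; "q": joint angles; "dq": joint speeds; "joint_torque": joint torques, N m; "tool_pos": TCP position; "orientation": TCP orientation; "force": force on the tool from outside, world axes, zero at the start; "wrist_torque": the same for the moment, N m; "opening": finger opening in m.
Only numpy, scipy, OpenCV 4.12 (cv2) and the standard library are available. Lean on these libraries where they do the work, as an engineer would, in place of code of your own. Each camera call takes 0.05 s, during which the arm holds its last target. There are 200 camera calls.

## Working session

There is one attempt and no reset: what is moved stays moved. The work goes in short steps, Python scripts to look and compute and a tool call to move; the robot and the scene stay as the last step left them, time stands still between calls to the robot, and variables do not carry over. Pictures are saved under pics/ and viewed, about 8 in all and at most 12, crops included, and the job is handed in when it is done.

Besides the shell and the picture viewer there is one more tool, called after "Request:" as a command line: name --argument value ..., lists and objects as JSON in quotes. arm_command: Moves the arm, as the interface text tells. Its arguments: {"type":"object","properties":{"xyz":{"type":"array","items":{"type":"array","items":{"type":"number"}}},"turn":{"type":"array","items":{"type":"array","items":{"type":"number"}}},"gripper":{"type":"number"},"force":{"type":"number"}},"required":["xyz","turn"]}

```bash
ls; mkdir -p pics; cat > h.py <<'E'
import numpy as np, cv2
from scipy.spatial.transform import Rotation as R
from plant import robot, read_camera, spotter
def Rm(o):
    o=np.array(o,float)
    if o.shape==(3,3): return o
    return (R.from_rotvec(o) if o.size==3 else R.from_quat(o)).as_matrix()
def cloud(p):
    z=p["z_map"].astype(float); v,u=np.mgrid[:384,:512]
    c=np.stack([(u-p["cx"])/p["fx"]*z,(v-p["cy"])/p["fy"]*z,z],-1)
    w=c@Rm(p["orientation"]).T+np.array(p["eye"]); w[z<=0]=np.nan
    return w
def save(im,n): cv2.imwrite("pics/"+n,cv2.cvtColor(im,cv2.COLOR_RGB2BGR))
E
python3 - <<'E'
from h import *
s=robot.read_state(); print({k:np.round(v,3) for k,v in s.items()})
P={n:read_camera(n) for n in("scene","top")}
for n,p in P.items():
    print(n,p["orientation"],p["eye"],p["fx"])
    W=cloud(p); np.save(n+"_w.npy",W); np.save(n+"_f.npy",p["frame"])
    for q in ["cup_a","barrel","plunger","jar","slide_box","timer","tissue_roll","wash_bottle","tip_box"]:
        for d in spotter.masks_of(p,q):
            w=W[d["pixels"]]; col=p["frame"][d["pixels"]].mean(0).astype(int)
            print(q,round(d["confidence"],2),np.round(d["centre"]),d["pixels"].sum(),np.round(np.nanpercentile(w,[5,50,95],axis=0),3).tolist(),col)
save(np.vstack([P["scene"]["frame"],P["top"]["frame"]])[:, :],"a.png")
save(cv2.resize(np.hstack([P["scene"]["frame"],P["top"]["frame"]]),(800,300)),"a.png")
save(cv2.resize(P["top"]["frame"],(800,600)),"top.png")
E
```

```text
pics
{'t': np.float64(0.0), 'q': array([-1.291,  0.131,  1.489, -0.   ,  1.523, -0.085]), 'dq': array([ 0.002, -0.   , -0.   , -0.001, -0.001,  0.   ]), 'joint_torque': array([ 0.0000e+00, -5.5985e+01, -4.9175e+01,  7.7000e-02,  3.6000e-02,
       -0.0000e+00]), 'tool_pos': array([ 0.214, -0.56 ,  0.404]), 'orientation': array([-3.088, -0.57 ,  0.   ]), 'force': array([0.271, 0.16 , 1.375]), 'wrist_torque': array([ 0.008,  0.038, -0.019]), 'opening': np.float64(0.093)}
scene [-1.33972837 -2.11001412  0.96028451] [1.35305687 0.31037345 0.8013047 ] 393.65050371844757
cup_a 0.79 [173. 161.] 407 [[0.572, -0.339, 0.007], [0.605, -0.309, 0.044], [0.628, -0.285, 0.062]] [73 70 64]
cup_a 0.79 [140. 168.] 324 [[0.408, -0.431, 0.008], [0.444, -0.399, 0.044], [0.464, -0.376, 0.062]] [136 107  21]
cup_a 0.74 [203. 162.] 451 [[0.699, -0.276, 0.013], [0.727, -0.246, 0.043], [0.753, -0.221, 0.062]] [77 45 85]
cup_a 0.65 [150. 201.] 363 [[0.424, -0.309, 0.006], [0.46, -0.28, 0.043], [0.48, -0.255, 0.062]] [71 68 63]
barrel 0.73 [177. 228.] 315 [[0.626, -0.088, 0.112], [0.648, -0.066, 0.139], [0.658,
[... 2477 characters left out ...]
[203 207 202]
timer 0.82 [242. 169.] 366 [[0.429, 0.233, 0.007], [0.458, 0.26, 0.022], [0.484, 0.289, 0.025]] [171 185 167]
tissue_roll 0.81 [158. 147.] 844 [[0.685, 0.28, 0.015], [0.723, 0.314, 0.097], [0.759, 0.355, 0.102]] [151 149 133]
wash_bottle 0.86 [169. 355.] 321 [[0.674, -0.368, 0.025], [0.692, -0.343, 0.082], [0.716, -0.327, 0.12]] [136 111  97]
wash_bottle 0.45 [243. 168.] 311 [[0.432, 0.234, 0.017], [0.458, 0.259, 0.022], [0.484, 0.285, 0.025]] [170 185 167]
tip_box 0.96 [136. 244.] 745 [[0.77, -0.03, 0.02], [0.796, 0.015, 0.066], [0.834, 0.058, 0.07]] [158 137 118]
tip_box 0.2 [245. 250.] 452 [[0.434, -0.063, -0.001], [0.459, -0.024, 0.029], [0.485, 0.013, 0.033]] [201 205 198]
```

View pics/top.png

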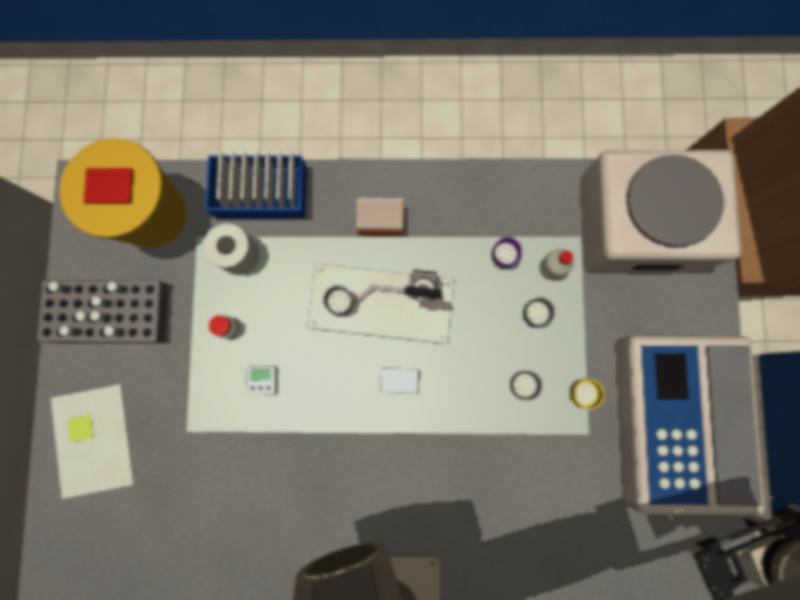

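View pics/a.png

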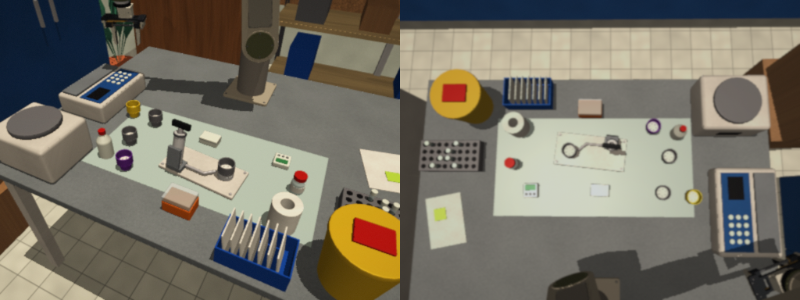

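The top view shows grey cups near (538,312) and (525,385), yellow and purple decoys beside them, the receiver at (340,300) and the pump at (425,285). I'll fit the rims and the bar next.

```bash
cat >> h.py <<'E'
from scipy.optimize import least_squares
def rim(W,c,z,rad=0.045):
    """centre of a cup's rim annulus (r 26.5..30 mm) near c at height z"""
    c=np.array(c,float)
    m=np.isfinite(W[...,0])&(np.hypot(W[...,0]-c[0],W[...,1]-c[1])<rad)&(abs(W[...,2]-z)<.005)
    p=W[m]
    def f(x):
        r=np.hypot(p[:,0]-x[0],p[:,1]-x[1]); return np.maximum(r-.030,0)+np.maximum(.0265-r,0)+.1*(r-.02825)
    s=least_squares(f,c,loss="soft_l1",f_scale=.001)
    return np.round(s.x,4),len(p),round(float(np.median(p[:,2])),4),round(float(np.sqrt(np.mean(s.fun**2))),4)
E
python3 - <<'E'
from h import *
for n in("top","scene"):
    W=np.load(n+"_w.npy")
    for nm,c,z in[("c1",(.6,-.312),.062),("c2",(.452,-.282),.062),("rec",(.61,.13),.076)]:
        print(n,nm,rim(W,c,z), rim(W,rim(W,c,z)[0],z,.036))
    m=np.isfinite(W[...,0])&(abs(W[...,2]-.014)<.004)&(abs(W[...,0]-.6)<.16)&(abs(W[...,1]-.03)<.22)
    p=W[m]; r=cv2.minAreaRect((p[:,:2]*1000).astype(np.float32)); print("plate",len(p),r)
    m=np.isfinite(W[...,0])&(W[...,2]>.165)&(abs(W[...,0]-.62)<.06)&(abs(W[...,1]+.07)<.06)
    p=W[m]; r=cv2.minAreaRect((p[:,:2]*1000).astype(np.float32)); print("bar",len(p),r,p[:,2].max(),np.round(p.mean(0),4))
    d=np.cov(p[:,:2].T); e=np.linalg.eigh(d)[1][:,1]; print("dir",e)
E
```

```text
top c1 (array([ 0.5992, -0.3132]), 73, 0.061, 0.0001) (array([ 0.5992, -0.3132]), 73, 0.061, 0.0001)
top c2 (array([ 0.4512, -0.283 ]), 62, 0.0613, 0.0001) (array([ 0.4512, -0.283 ]), 62, 0.0613, 0.0001)
top rec (array([0.6211, 0.099 ]), 35, 0.0748, 0.0001) (array([0.621, 0.099]), 68, 0.0749, 0.0001)
plate 2730 ((559.6474609375, 53.8563232421875), (366.3396911621094, 272.26080322265625), 83.94500732421875)
bar 152 ((621.8942260742188, -71.82321166992188), (69.23650360107422, 21.603097915649414), 83.82550048828125) 0.1957371865781039 [ 0.6194 -0.072   0.1892]
dir [0.10377518 0.99460078]
scene c1 (array([ 0.5997, -0.3125]), 85, 0.0608, 0.0009) (array([ 0.5997, -0.3125]), 85, 0.0608, 0.0009)
scene c2 (array([ 0.4514, -0.2818]), 70, 0.0609, 0.0009) (array([ 0.4514, -0.2818]), 70, 0.0609, 0.0009)
scene rec (array([0.6218, 0.0994]), 60, 0.0752, 0.0003) (array([0.6217, 0.0992]), 114, 0.0751, 0.0004)
plate 2633 ((579.9108276367188, 52.57049560546875), (359.0948791503906, 253.94239807128906), 80.61283874511719)
bar 255 ((622.9367065429688, -71.1561508178711), (69.1618881225586, 24.584409713745117), 78.43071746826172) 0.19457402362079068 [ 0.6256 -0.0697  0.1838]
dir [0.07991051 0.99680204]
```

Request:
arm_command --xyz '[[2.96,3.48,0],[2.96,3.48,0],[2.96,3.48,0],[2.96,3.48,0],[2.96,3.48,0],[2.96,3.48,0],[2.96,3.48,0],[3.0,3.44,0],[0,0,-3],[0,0,-3],[0,0,0],[0,0,0]]' --turn '[[0,0,-0.0456],[0,0,-0.0456],[0,0,-0.0456],[0,0,-0.0456],[0,0,-0.0456],[0,0,-0.0456],[0,0,-0.0456],[0,0,-0.0456],[0,0,0],[0,0,0],[0,0,0],[0,0,0]]' --gripper 9.3

```text
t: 2.5
tool_pos: [0.4515, -0.2828, 0.346]
orientation: [3.141, -0.0, 0.001]
force: [-1.1, -0.1, 0.2]
opening: 0.0928
```

```bash
python3 - <<'E'
from h import *
s=robot.read_state(); print(s["t"],s["tool_pos"],Rm(s["orientation"]),s["force"])
p=read_camera("wrist"); print(p["eye"],p["orientation"],p["fx"],p["cx"],p["cy"])
save(p["frame"],"w1.png")
E
```

```text
2.5 [ 0.45147916 -0.28280327  0.34599048] [[ 9.99999526e-01 -2.16564292e-04  9.49688529e-04]
 [-2.15887388e-04 -9.99999723e-01 -7.12807867e-04]
 [ 9.49842635e-04  7.12602503e-04 -9.99999295e-01]] [-1.13526528 -0.06900371  0.20670836]
[ 0.51970794 -0.28328887  0.32634263] [ 2.08901509 -2.08900552 -0.26253663] 297.3186396354542 254.24013715467277 194.4175671525004
```

View pics/w1.png

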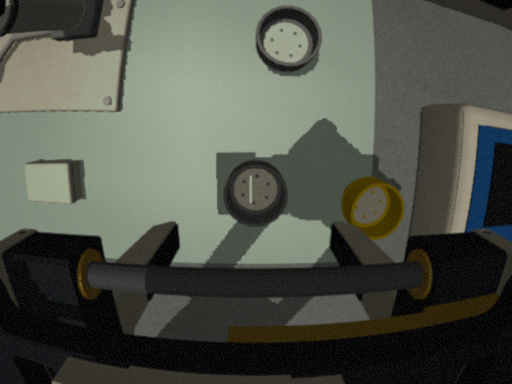

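The picture shows the grey cup at (255,192), centred between the fingers (columns about 150 and 360). The second grey cup is at (288,38). I'll do a fisheye depth check before going down.

```bash
cat >> h.py <<'E'
def wcloud(p):
    z=p["z_map"].astype(float); v,u=np.mgrid[:384,:512]
    a=(u-p["cx"])/p["fx"]; b=(v-p["cy"])/p["fy"]; th=np.hypot(a,b)+1e-9; k=np.tan(th)/th
    w=np.stack([a*k*z,b*k*z,z],-1)@Rm(p["orientation"]).T+np.array(p["eye"]); w[(z<=0)|(th>1.2)]=np.nan
    return w
E
python3 - <<'E'
from h import *
p=read_camera("wrist"); W=wcloud(p)
print(rim(W,(.451,-.2825),.062,.036), rim(W,(.599,-.313),.062,.036))
E
```

```text
(array([ 0.4507, -0.2842]), 833, 0.062, 0.0001) (array([ 0.5987, -0.3138]), 837, 0.0619, 0.0001)
```

Request:
arm_command --xyz '[[0,0,-3],[0,0,-3],[0,0,-3],[0,0,-2.2],[0,0,-1],[0,0,-1],[0,0,0],[0,0,0]]' --turn '[[0,0,0],[0,0,0],[0,0,0],[0,0,0],[0,0,0],[0,0,0],[0,0,0],[0,0,0]]'

```text
t: 3.6
tool_pos: [0.4517, -0.2828, 0.2136]
orientation: [3.141, -0.0, 0.002]
force: [-0.0, -0.7, 0.4]
opening: 0.0931
```

Request:
arm_command --xyz '[[0,0,0],[0,0,0],[0,0,0],[0,0,0],[0,0,0],[0,0,0],[0,0,0],[0,0,0]]' --turn '[[0,0,0],[0,0,0],[0,0,0],[0,0,0],[0,0,0],[0,0,0],[0,0,0],[0,0,0]]' --gripper 5 --force 15

```text
t: 4.6
tool_pos: [0.4513, -0.2826, 0.2128]
orientation: [3.141, 0.0, 0.0]
force: [-1.2, 0.3, 1.1]
opening: 0.0603
```

Request:
arm_command --xyz '[[0,0,1],[0,0,2],[0,0,4],[0,0,4],[0,0,4],[0,0,4],[0,0,4],[0,0,0.6]]' --turn '[[0,0,0],[0,0,0],[0,0,0],[0,0,0],[0,0,0],[0,0,0],[0,0,0],[0,0,0]]'

```text
t: 5.6
tool_pos: [0.4516, -0.2827, 0.453]
orientation: [3.138, 0.0, 0.008]
force: [0.2, 0.1, -0.7]
opening: 0.0606
```

Request:
arm_command --xyz '[[1,2,0],[1.6,3.6,0],[1.8,4,0],[1.8,4,0],[1.8,4,0],[1.8,4,0],[1.8,4,0],[1.8,4,0],[1.8,4,0],[1.6,3.6,0],[1.0,1,0],[0,0,0]]' --turn '[[0,0,0],[0,0,0],[0,0,0],[0,0,0],[0,0,0],[0,0,0],[0,0,0],[0,0,0],[0,0,0],[0,0,0],[0,0,0],[0,0,0]]'

```text
t: 7.1
tool_pos: [0.6294, 0.0996, 0.4475]
orientation: [3.141, 0.001, -0.003]
force: [-1.7, 0.2, -1.6]
opening: 0.0603
```

```bash
python3 - <<'E'
from h import *
s=robot.read_state(); t=s["tool_pos"]; print(s["t"],t,s["orientation"],s["opening"])
p=read_camera("wrist"); W=wcloud(p); zr=t[2]-.167-.047+.062
print(zr,rim(W,t[:2],zr,.036),rim(W,(.621,.099),.076,.036))
for n in("top","scene"):
    W=cloud(read_camera(n)); print(n,rim(W,t[:2],zr,.036),rim(W,(.621,.099),.076,.036))
E
```

```text
7.1 [0.62941552 0.0996117  0.44745598] [ 3.14108009e+00  1.45045467e-03 -3.01676568e-03] 0.060321297490039325
0.2954559811118982 (array([0.6293, 0.0993]), 2695, 0.2964, 0.0011) (array([0.6215, 0.0982]), 294, 0.076, 0.0001)
top (array([0.6297, 0.1021]), 6, 0.2966, 0.0001) (array([0.6215, 0.0987]), 16, 0.0752, 0.0001)
scene (array([0.6293, 0.0985]), 193, 0.2954, 0.0012) (array([0.6218, 0.099 ]), 118, 0.0748, 0.0003)
```

Request:
arm_command --xyz '[[-0.4,-0.03,0],[-0.37,-0.03,-1],[0,0,-3],[0,0,-3],[0,0,-3],[0,0,-3],[0,0,-1.5],[0,0,-0.5],[0,0,0],[0,0,0]]' --turn '[[0,0,0],[0,0,0],[0,0,0],[0,0,0],[0,0,0],[0,0,0],[0,0,0],[0,0,0],[0,0,0],[0,0,0]]'

```text
t: 8.5
tool_pos: [0.6221, 0.0989, 0.3003]
orientation: [-3.141, 0.0, -0.004]
force: [0.8, 0.7, -0.3]
opening: 0.0602
```

```bash
python3 - <<'E'
from h import *
s=robot.read_state(); t=s["tool_pos"]; print(s["t"],t,s["orientation"],s["force"])
p=read_camera("wrist"); W=wcloud(p); zr=t[2]-.167-.047+.062
print(zr,rim(W,t[:2],zr,.036),rim(W,(.6215,.0985),.076,.036))
p=read_camera("scene");W=cloud(p); print(rim(W,t[:2],zr,.036),rim(W,(.6215,.0985),.076,.036))
save(cv2.resize(p["frame"][100:260,180:400],(800,582)),"s2.png")
E
```

```text
8.5 [0.62209571 0.09892495 0.30029227] [-3.14136136e+00  4.39712981e-05 -3.67663922e-03] [ 0.78793361  0.71770957 -0.25129074]
0.1482922722950093 (array([0.6226, 0.0986]), 2701, 0.1492, 0.0011) (array([0.6213, 0.0981]), 514, 0.0761, 0.0001)
(array([0.6224, 0.0988]), 147, 0.1484, 0.0012) (array([0.6223, 0.0991]), 81, 0.075, 0.0003)
```

View pics/s2.png

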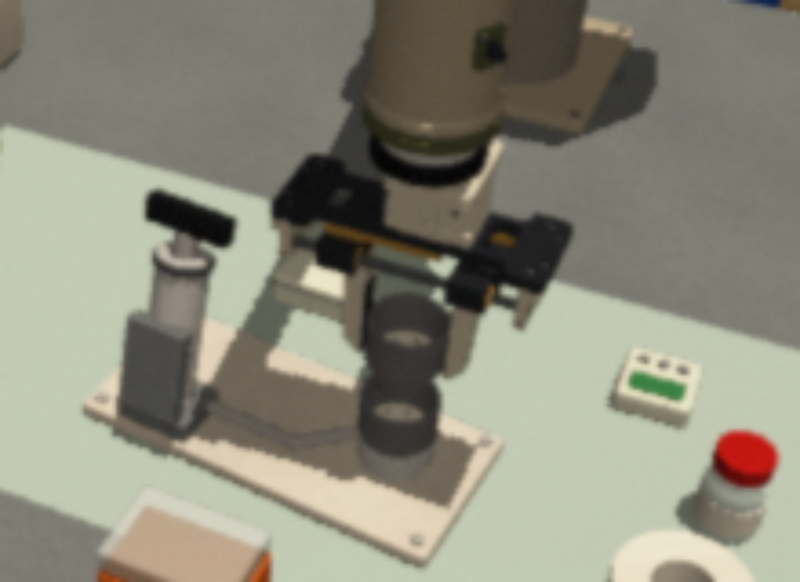

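The picture shows the cup at (408,335) directly above the receiver at (400,410), within about 1 mm. I'm lowering it.

Request:
arm_command --xyz '[[0,0,-0.5],[0,0,-0.5],[0,0,-0.5],[0,0,-0.5],[0,0,-0.5],[0,0,-0.5],[0,0,-0.4],[0,0,-0.3],[0,0,-0.1],[0,0,0],[0,0,0]]' --turn '[[0,0,0],[0,0,0],[0,0,0],[0,0,0],[0,0,0],[0,0,0],[0,0,0],[0,0,0],[0,0,0],[0,0,0],[0,0,0]]'

```text
t: 9.98
tool_pos: [0.6216, 0.0988, 0.2609]
orientation: [3.141, -0.0, 0.0]
force: [-0.2, -2.6, 1.1]
opening: 0.0604
```

Request:
arm_command --xyz '[[0,0,-0.1],[0,0,0],[0,0,0]]' --turn '[[0,0,0],[0,0,0],[0,0,0]]'

```text
t: 10.35
tool_pos: [0.6217, 0.0987, 0.2608]
orientation: [3.141, -0.0, 0.001]
force: [-5.0, -2.3, 8.5]
opening: 0.0606
```

Request:
arm_command --xyz '[[0,0,0],[0,0,0],[0,0,0],[0,0,0],[0,0,0],[0,0,0]]' --turn '[[0,0,0],[0,0,0],[0,0,0],[0,0,0],[0,0,0],[0,0,0]]' --gripper 9.3

```text
t: 11.1
tool_pos: [0.6216, 0.0989, 0.2597]
orientation: [-3.142, -0.0, 0.0]
force: [0.8, -0.9, 0.0]
opening: 0.0933
```

Request:
arm_command --xyz '[[0,0,1],[0,0,2],[0,0,3],[0,0,3],[0,0,3],[0,0,2.3],[0,0,0],[0,0,0]]' --turn '[[0,0,0],[0,0,0],[0,0,0],[0,0,0],[0,0,0],[0,0,0],[0,0,0],[0,0,0]]'

```text
t: 12.1
tool_pos: [0.6214, 0.0989, 0.4025]
orientation: [3.142, 0.0, -0.0]
force: [-1.0, -0.6, -0.8]
opening: 0.093
```

```bash
python3 - <<'E'
from h import *
s=robot.read_state(); t=s["tool_pos"]; print(s["t"],t,s["force"])
W=wcloud(read_camera("wrist")); print(rim(W,(.6215,.0985),.110,.036))
p=read_camera("scene");W=cloud(p); print(rim(W,(.6215,.0985),.110,.036))
E
```

```text
12.1 [0.62140986 0.09886841 0.40248668] [-0.96660098 -0.62546757 -0.75184302]
(array([0.621 , 0.0984]), 768, 0.11, 0.0001)
(array([0.6216, 0.0988]), 122, 0.1092, 0.0005)
```

First cup is seated (rim at 0.110). Now the second.

Request:
arm_command --xyz '[[-0.2,-2,0],[-0.2,-3.6,0],[-0.2,-4,0],[-0.2,-4,0],[-0.2,-4,0],[-0.2,-4,0],[-0.2,-4,0],[-0.2,-4,0],[-0.2,-4,0],[-0.2,-4,0],[-0.2,-2.6,0],[-0.05,-1,0]]' --turn '[[0,0,0],[0,0,0],[0,0,0],[0,0,0],[0,0,0],[0,0,0],[0,0,0],[0,0,0],[0,0,0],[0,0,0],[0,0,0],[0,0,0]]'

```text
t: 13.7
tool_pos: [0.5983, -0.3149, 0.4021]
orientation: [-3.141, 0.003, 0.001]
force: [-0.1, 0.8, 0.5]
opening: 0.0935
```

Request:
arm_command --xyz '[[0,0,-2],[0,0,-3],[0,0,-1],[0,0,0],[0,0,0]]' --turn '[[0,0,0],[0,0,0],[0,0,0],[0,0,0],[0,0,0]]'

```text
t: 14.32
tool_pos: [0.5995, -0.3128, 0.344]
orientation: [3.141, 0.001, 0.002]
force: [-0.3, 0.5, 1.0]
opening: 0.0932
```

```bash
python3 - <<'E'
from h import *
s=robot.read_state(); t=s["tool_pos"]; print(s["t"],t,s["orientation"],s["force"])
W=wcloud(read_camera("wrist")); print(rim(W,(.599,-.3132),.062,.036))
E
```

```text
14.325 [ 0.59954605 -0.3127919   0.34404616] [3.14071173e+00 9.89186741e-04 2.44921606e-03] [-0.26371285  0.45011139  1.04086736]
(array([ 0.5992, -0.3142]), 845, 0.0619, 0.0001)
```

Request:
arm_command --xyz '[[0,0,-3],[0,0,-3],[0,0,-3],[0,0,-2],[0,0,-1],[0,0,-1],[0,0,0],[0,0,0]]' --turn '[[0,0,0],[0,0,0],[0,0,0],[0,0,0],[0,0,0],[0,0,0],[0,0,0],[0,0,0]]'

```text
t: 15.38
tool_pos: [0.5995, -0.3133, 0.2137]
orientation: [3.141, 0.0, 0.002]
force: [0.5, 0.4, 0.6]
opening: 0.0929
```

Request:
arm_command --xyz '[[0,0,0],[0,0,0],[0,0,0],[0,0,0],[0,0,0],[0,0,0],[0,0,0],[0,0,0]]' --turn '[[0,0,0],[0,0,0],[0,0,0],[0,0,0],[0,0,0],[0,0,0],[0,0,0],[0,0,0]]' --gripper 5 --force 15

```text
t: 16.38
tool_pos: [0.5991, -0.3131, 0.2129]
orientation: [3.141, 0.0, 0.0]
force: [-0.3, -1.0, 2.3]
opening: 0.0602
```

Request:
arm_command --xyz '[[0,0,1],[0,0,2],[0,0,4],[0,0,4],[0,0,4],[0,0,4],[0,0,4],[0,0,0.6],[0,0,0]]' --turn '[[0,0,0],[0,0,0],[0,0,0],[0,0,0],[0,0,0],[0,0,0],[0,0,0],[0,0,0],[0,0,0]]'

```text
t: 17.5
tool_pos: [0.599, -0.3131, 0.4496]
orientation: [3.141, -0.0, 0.002]
force: [0.1, -1.0, -1.0]
opening: 0.0603
```

Request:
arm_command --xyz '[[0.2,2,0],[0.2,3.6,0],[0.2,4,0],[0.2,4,0],[0.2,4,0],[0.2,4,0],[0.2,4,0],[0.2,4,0],[0.2,4,0],[0.2,4,0],[0.2,2.6,0],[0.05,1,0]]' --turn '[[0,0,0],[0,0,0],[0,0,0],[0,0,0],[0,0,0],[0,0,0],[0,0,0],[0,0,0],[0,0,0],[0,0,0],[0,0,0],[0,0,0]]'

```text
t: 19.0
tool_pos: [0.6208, 0.1014, 0.4469]
orientation: [-3.141, -0.004, 0.005]
force: [0.3, -0.1, -0.8]
opening: 0.0606
```

Request:
arm_command --xyz '[[0,0,-2],[0,0,-4],[0,0,-4],[0,0,-1.3],[0,0,0],[0,0,0],[0,0,0]]' --turn '[[0,0,0],[0,0,0],[0,0,0],[0,0,0],[0,0,0],[0,0,0],[0,0,0]]'

```text
t: 19.88
tool_pos: [0.6222, 0.0988, 0.3379]
orientation: [-3.141, 0.0, -0.005]
force: [0.4, 0.1, -0.3]
opening: 0.0605
```

```bash
python3 - <<'E'
from h import *
s=robot.read_state(); t=s["tool_pos"]; print(s["t"],t,s["orientation"],s["force"],s["opening"])
W=wcloud(read_camera("wrist")); zr=t[2]-.214+.062; print(zr,rim(W,t[:2],zr,.036),rim(W,(.6215,.0985),.110,.036))
p=read_camera("scene");W=cloud(p); print(rim(W,t[:2],zr,.036),rim(W,(.6215,.0985),.110,.036))
E
```

```text
19.875 [0.62222827 0.09882655 0.3378981 ] [-3.14132136e+00  1.79173123e-04 -5.28124053e-03] [ 0.36101288  0.07119253 -0.32757692] 0.06047770684708191
0.18589809969929913 (array([0.6236, 0.0985]), 2665, 0.1869, 0.001) (array([0.621 , 0.0983]), 475, 0.1101, 0.0001)
(array([0.6235, 0.0987]), 157, 0.1856, 0.0012) (array([0.6215, 0.0989]), 86, 0.1089, 0.0003)
```

Request:
arm_command --xyz '[[-0.15,0,-0.3],[0,0,-0.5],[0,0,-0.5],[0,0,-0.5],[0,0,-0.5],[0,0,-0.5],[0,0,-0.5],[0,0,-0.5],[0,0,-0.3],[0,0,-0.1],[0,0,0],[0,0,0]]' --turn '[[0,0,0],[0,0,0],[0,0,0],[0,0,0],[0,0,0],[0,0,0],[0,0,0],[0,0,0],[0,0,0],[0,0,0],[0,0,0],[0,0,0]]'

```text
t: 21.48
tool_pos: [0.6201, 0.0988, 0.2948]
orientation: [3.141, -0.0, 0.0]
force: [-4.1, -0.4, 6.1]
opening: 0.0607
```

Request:
arm_command --xyz '[[0,0,-0.1],[0,0,0],[0,0,0]]' --turn '[[0,0,0],[0,0,0],[0,0,0]]'

```text
t: 21.85
tool_pos: [0.6201, 0.0989, 0.2948]
orientation: [3.141, 0.0, 0.001]
force: [-7.8, -0.3, 12.0]
opening: 0.0607
```

Request:
arm_command --xyz '[[0,0,0.1],[0,0,0],[0,0,0],[0,0,0],[0,0,0],[0,0,0],[0,0,0]]' --turn '[[0,0,0],[0,0,0],[0,0,0],[0,0,0],[0,0,0],[0,0,0],[0,0,0]]' --gripper 9.3

```text
t: 22.72
tool_pos: [0.6201, 0.0989, 0.2937]
orientation: [3.142, 0.0, -0.0]
force: [0.4, -0.3, -0.1]
opening: 0.0932
```

Request:
arm_command --xyz '[[0,0,1],[0,0,2],[0,0,3],[0,0,3],[0,0,3],[0,0,2],[0,0,0],[0,0,0]]' --turn '[[0,0,0],[0,0,0],[0,0,0],[0,0,0],[0,0,0],[0,0,0],[0,0,0],[0,0,0]]'

```text
t: 23.72
tool_pos: [0.6199, 0.0989, 0.4325]
orientation: [3.141, -0.0, -0.003]
force: [-0.9, -1.2, -0.5]
opening: 0.0927
```

```bash
python3 - <<'E'
from h import *
s=robot.read_state(); t=s["tool_pos"]; print(s["t"],t,s["q"],s["force"])
W=wcloud(read_camera("wrist")); print(rim(W,(.6215,.0985),.144,.036))
c=W[np.hypot(W[...,0]-.6215,W[...,1]-.0985)<.031]; c=c[abs(c[:,2]-.144)<.004]; A=np.c_[c[:,:2]-c[:,:2].mean(0),np.ones(len(c))]; print("tilt",np.linalg.lstsq(A,c[:,2],rcond=None)[0])
p=read_camera("scene");W=cloud(p); print(rim(W,(.6215,.0985),.144,.036))
np.save("sc3.npy",W)
save(cv2.resize(p["frame"][100:260,180:400],(800,582)),"s3.png")
# bar & barrel model fit (scene+top clouds), unknown: handle centre h, yaw; tilt fixed .25
Wt=np.load("top_w.npy")
P=[]
for w in(W,Wt):
    m=np.isfinite(w[...,0])&(abs(w[...,0]-.625)<.05)&(abs(w[...,1]+.071)<.05)&(w[...,2]>.168)&(w[...,2]<.21); P.append(w[m])
def ax(yaw): return R.from_euler("z",yaw).as_matrix()@R.from_euler("y",-.25).as_matrix()
def sd(x,p):
    q=abs((p-x[:3])@ax(x[3]))-np.array([.008,.035,.011])
    return np.linalg.norm(np.maximum(q,0),axis=1)+np.minimum(q.max(1),0)
for nm,p in(("scene",P[0]),("top",P[1]),("both",np.vstack(P))):
    b=min((least_squares(sd,[.621+d,-.071,.178,-.1],args=(p,),loss="soft_l1",f_scale=.001) for d in(-.005,0,.005)),key=lambda s:s.cost)
    print(nm,len(p),np.round(b.x,4),np.sqrt(np.mean(b.fun**2)))
E
```

```text
23.725 [0.61989316 0.09885989 0.43253664] [7.64845207e-02 1.96238695e-01 1.36484539e+00 2.53737573e-05
 1.58210297e+00 1.64729843e+00] [-0.93253721 -1.2462189  -0.45389612]
(array([0.6202, 0.0985]), 806, 0.144, 0.0001)
tilt [ 0.00551236 -0.00065456  0.14387715]
(array([0.6211, 0.0991]), 130, 0.1433, 0.0004)
scene 247 [ 0.62   -0.0725  0.1807 -0.109 ] 0.0014328307596882064
top 152 [ 0.621  -0.0705  0.1801 -0.1034] 0.001475624127520068
both 399 [ 0.6202 -0.0724  0.1803 -0.1115] 0.0014716621876794058
```

View pics/s3.png

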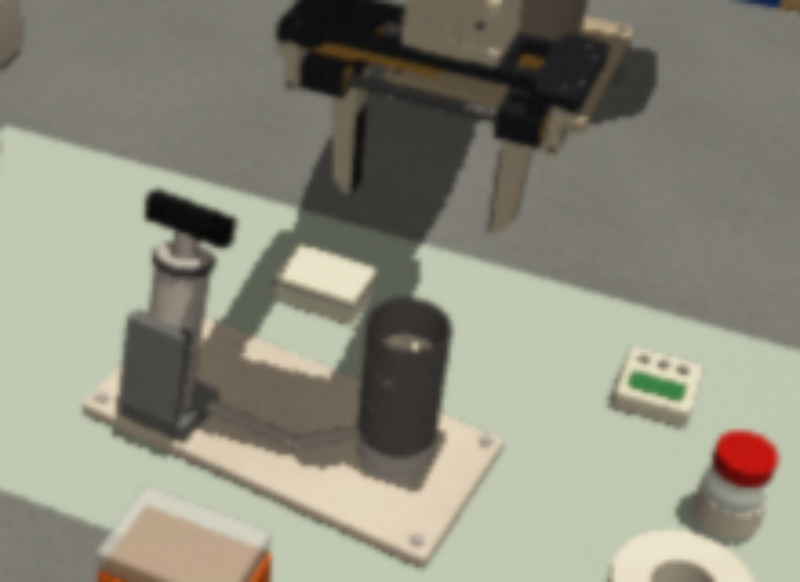

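The stack at (405,370) stands straight: rim at 0.144 m, centred to about 1 mm, and level. Next is the plunger.

Request:
arm_command --xyz '[[-0.61,-1.64,0.2],[-0.61,-1.64,0.2],[-0.61,-1.64,0.2],[-0.61,-1.64,0.2],[-0.61,-1.64,0.2],[-0.61,-1.64,0],[-0.61,-1.64,0],[-0.61,-1.64,0],[-0.61,-1.64,0],[-0.61,-1.64,0]]' --turn '[[0,0,0.1466],[0,0,0.1466],[0,0,0.1466],[0,0,0.1466],[0,0,0.1466],[0,0,0.1466],[0,0,0.1466],[0,0,0.1466],[0,0,0.1466],[0,0,0.1466]]'

```text
t: 25.08
tool_pos: [0.5587, -0.0656, 0.4422]
orientation: [-2.328, -2.106, 0.002]
force: [-0.0, -1.0, 1.1]
opening: 0.093
```

Request:
arm_command --xyz '[[0,0,0],[0,0,0],[0,0,0],[0,0,0],[0,0,0]]' --turn '[[-0.0131,-0.1243,0],[-0.0131,-0.1243,0],[0,0,0],[0,0,0],[0,0,0]]' --gripper 6

```text
t: 25.7
tool_pos: [0.5593, -0.0651, 0.4434]
orientation: [2.19, 1.972, 0.246]
force: [-1.5, -0.9, -0.7]
opening: 0.0604
```

```bash
cat > bar.py <<'E'
from h import *
def ax(yaw): return R.from_euler("z",yaw).as_matrix()@R.from_euler("y",-.25).as_matrix()
A=ax(-.105); Rt=np.c_[A[:,1],A[:,0],-A[:,2]]
s=robot.read_state(); t=s["tool_pos"]; M=Rm(s["orientation"]); print(s["t"],t,s["q"],s["force"])
print("turn left",R.from_matrix(Rt@M.T).as_rotvec())
p=read_camera("wrist"); W=wcloud(p)
def sd(x,p):
    q=abs((p-x[:3])@ax(x[3]))-np.array([.008,.035,.011])
    return np.linalg.norm(np.maximum(q,0),axis=1)+np.minimum(q.max(1),0)
m=np.isfinite(W[...,0])&(abs(W[...,0]-.621)<.025)&(abs(W[...,1]+.072)<.045)&(W[...,2]>.17)&(W[...,2]<.2)
b=least_squares(sd,[.621,-.071,.18,-.105],args=(W[m],),loss="soft_l1",f_scale=.001); print(m.sum(),b.x,np.sqrt(np.mean(b.fun**2)))
h=np.array([.6205,-.0715,.1805]); 
for hh in(h,b.x[:3]): print("in tool frame (want 0,0,.170)",M.T@(hh-t))
save(p["frame"],"w4.png")
E
python3 bar.py
```

```text
25.7 [ 0.55925856 -0.06509266  0.44336731] [-0.21626585 -0.10967032  1.67052585  0.02812319  1.33467107 -0.11478941] [-1.51101744 -0.93186817 -0.69659561]
turn left [-0.0002902  -0.00234315 -0.0003309 ]
1551 [ 0.62073909 -0.07277536  0.18041564 -0.10970488] 0.0006356830034642233
in tool frame (want 0,0,.170) [ 1.47109326e-05 -4.73572482e-03  2.69941405e-01]
in tool frame (want 0,0,.170) [-0.0012287  -0.00439668  0.27011409]
```

View pics/w4.png

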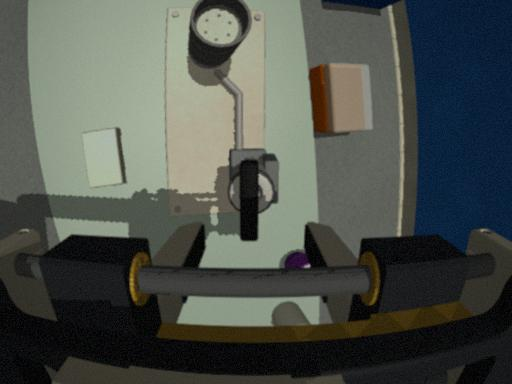

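The picture shows the T-bar at (250,200), running vertically and slightly left of the jaw centre, with the stack at (220,30). I'm correcting by 4.5 mm and descending along the axis.

Request:
arm_command --xyz '[[-0.43,0.05,-0.11],[0.37,-0.04,-1.45],[0.37,-0.04,-1.45],[0.37,-0.04,-1.45],[0.37,-0.04,-1.45],[0.37,-0.04,-1.45],[0.25,-0.025,-0.97],[0.25,-0.025,-0.97],[0.11,-0.012,-0.5],[0,0,0],[0,0,0],[0,0,0]]' --turn '[[0,0,0],[0,0,0],[0,0,0],[0,0,0],[0,0,0],[0,0,0],[0,0,0],[0,0,0],[0,0,0],[0,0,0],[0,0,0],[0,0,0]]'

```text
t: 27.25
tool_pos: [0.5795, -0.0673, 0.3464]
orientation: [2.188, 1.97, 0.248]
force: [0.3, -0.9, -0.1]
opening: 0.0603
```

```bash
python3 bar.py
```

```text
27.25 [ 0.57949171 -0.06728853  0.34637145] [-0.21219285 -0.00340349  1.74630421  0.02900616  1.14927468 -0.11590731] [ 0.30494073 -0.93242996 -0.08712739]
turn left [ 0.00024308  0.00092426 -0.00014575]
2874 [ 0.62060882 -0.07301022  0.18037419 -0.10110734] 0.0006029417512102035
in tool frame (want 0,0,.170) [ 1.27718773e-04 -1.25639965e-03  1.70912724e-01]
in tool frame (want 0,0,.170) [-0.0013628  -0.00102975  0.17110093]
```

Request:
arm_command --xyz '[[-0.1,0.01,-0.02],[0,0,0]]' --turn '[[0,0,0],[0,0,0]]'

```text
t: 27.55
tool_pos: [0.5783, -0.0671, 0.3456]
orientation: [2.189, 1.971, 0.248]
force: [0.0, -0.5, -0.2]
opening: 0.06
```

Request:
arm_command --xyz '[[0,0,0],[0,0,0],[0,0,0],[0,0,0],[0,0,0],[0,0,0],[0,0,0],[0,0,0]]' --turn '[[0,0,0],[0,0,0],[0,0,0],[0,0,0],[0,0,0],[0,0,0],[0,0,0],[0,0,0]]' --gripper 0.8 --force 20

```text
t: 28.55
tool_pos: [0.5785, -0.0672, 0.3456]
orientation: [2.189, 1.971, 0.248]
force: [3.1, -0.0, -0.6]
opening: 0.0185
```

Request:
arm_command --xyz '[[0,0,0],[0,0,0],[0,0,0],[0,0,0]]' --turn '[[0,0,0],[0,0,0],[0,0,0],[0,0,0]]'

```text
t: 29.05
tool_pos: [0.5784, -0.0672, 0.3457]
orientation: [2.189, 1.971, 0.248]
force: [4.8, 0.0, -1.7]
opening: 0.0187
```

```bash
python3 bar.py; python3 - <<'E'
import cv2
a=cv2.imread("pics/w4.png")[120:330,150:370]; cv2.imwrite("pics/w5.png",cv2.resize(a,(628,600),interpolation=cv2.INTER_CUBIC))
E
```

```text
29.05 [ 0.57843664 -0.06717099  0.34565252] [-0.21239653 -0.005417    1.74959746  0.02907568  1.14866999 -0.11617914] [ 4.84215686  0.00760441 -1.65739196]
turn left [ 0.00010377  0.00027084 -0.00017618]
4039 [ 0.62012807 -0.07299003  0.18046387 -0.10003695] 0.0046372842260695435
in tool frame (want 0,0,.170) [1.08282494e-04 6.37157656e-05 1.70479929e-01]
in tool frame (want 0,0,.170) [-1.41247990e-03 -1.52581210e-04  1.70462046e-01]
```

View pics/w5.png

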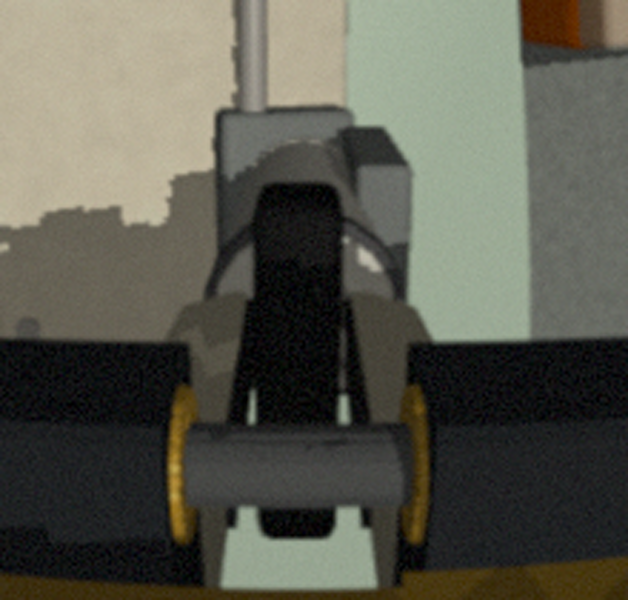

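The picture shows the bar between the pads at (295,330). The opening reads 18.7 mm against a 16 mm bar, and there's a +x side force, so probably only one pad is bearing. I'll shift about 1 mm towards +x to relieve it.

Request:
arm_command --xyz '[[0.06,-0.006,0.015],[0.06,-0.006,0.015],[0,0,0],[0,0,0],[0,0,0]]' --turn '[[0,0,0],[0,0,0],[0,0,0],[0,0,0],[0,0,0]]'

```text
t: 29.72
tool_pos: [0.5795, -0.0672, 0.3458]
orientation: [2.189, 1.971, 0.247]
force: [0.1, -0.3, 0.5]
opening: 0.0187
```

Request:
arm_command --xyz '[[-0.06,0.006,0.24],[-0.06,0.006,0.24],[-0.06,0.006,0.24],[-0.06,0.006,0.24],[0,0,0],[0,0,0]]' --turn '[[0,0,0],[0,0,0],[0,0,0],[0,0,0],[0,0,0],[0,0,0]]'

```text
t: 30.48
tool_pos: [0.5772, -0.067, 0.3554]
orientation: [2.189, 1.971, 0.248]
force: [-1.1, -0.5, -3.0]
opening: 0.0191
```

```bash
cat > ch.py <<'E'
from bar import *
Pc=read_camera("scene")
for nm,w in(("wrist",W),("scene",cloud(Pc))):
    c=(t+M@np.array([0,0,.17])); 
    m=np.isfinite(w[...,0])&(np.linalg.norm(w-c,axis=-1)<.045)&(abs((w-c)@ax(-.1)[:,2])<.013)&(abs((w-c)@ax(-.1)[:,0])<.011)
    m&=(Pc if nm=="scene" else p)["frame"].max(-1)<60
    b=least_squares(sd,[*c,-.1],args=(w[m],),loss="soft_l1",f_scale=.001)
    print(nm,m.sum(),np.round(b.x,4),"rise along axis from start mm",1000*(b.x[:3]-np.array([.6205,-.072,.1805]))@ax(-.105)[:,2],"rms",np.sqrt(np.mean(b.fun**2)))
f=Pc["frame"][100:220,180:340]; save(cv2.resize(f,(800,600),interpolation=cv2.INTER_CUBIC),"s%d.png"%(1000*s["t"]))
E
python3 ch.py; ls pics
```

```text
30.475 [ 0.57715681 -0.06703805  0.35540132] [-0.21265279 -0.01625637  1.7421351   0.02888695  1.16729332 -0.11582314] [-1.06603885 -0.46216375 -3.01964516]
turn left [ 4.56770626e-05 -4.73005122e-05 -1.38235545e-04]
1906 [ 0.61813119 -0.07276411  0.18933295 -0.07161009] 0.0052506448113508585
in tool frame (want 0,0,.170) [ 1.08085616e-04 -1.04607622e-03  1.80244024e-01]
in tool frame (want 0,0,.170) [-0.00139747 -0.00101554  0.17113564]
wrist 3020 [ 0.619  -0.0729  0.1902 -0.1019] rise along axis from start mm 9.732951941211297 rms 0.0007983517536290603
scene 122 [ 0.6183 -0.0717  0.1899 -0.1129] rise along axis from start mm 9.686462172409618 rms 0.0012767156197989811
a.png
s2.png
s3.png
s30475.png
top.png
w1.png
w4.png
w5.png
```

The handle followed: it rose 9.7 mm with about 3 N of load, which is the plunger's weight. I'm drawing on.

Request:
arm_command --xyz '[[-0.098,0.01,0.388],[-0.098,0.01,0.388],[-0.098,0.01,0.388],[-0.098,0.01,0.388],[-0.098,0.01,0.388],[-0.098,0.01,0.388],[-0.098,0.01,0.388],[-0.098,0.01,0.388],[0,0,0],[0,0,0]]' --turn '[[0,0,0],[0,0,0],[0,0,0],[0,0,0],[0,0,0],[0,0,0],[0,0,0],[0,0,0],[0,0,0],[0,0,0]]'

```text
t: 31.82
tool_pos: [0.5693, -0.0662, 0.3864]
orientation: [2.189, 1.971, 0.247]
force: [-0.2, -0.7, -3.2]
opening: 0.0188
```

```bash
python3 ch.py
```

```text
31.825 [ 0.5693112  -0.06621147  0.38637169] [-0.21428026 -0.05833949  1.72591422  0.02867803  1.22572493 -0.11579536] [-0.19841359 -0.73478968 -3.21639329]
turn left [ 1.30220781e-05 -1.46800842e-04 -1.78105539e-04]
2 [ 0.62252615 -0.07116086  0.18586951 -0.10499865] 7.157593679604326e-09
in tool frame (want 0,0,.170) [ 1.02210398e-04 -1.04140798e-03  2.12203487e-01]
in tool frame (want 0,0,.170) [0.00065133 0.00220436 0.20749016]
wrist 2999 [ 0.6112 -0.0721  0.2211 -0.1019] rise along axis from start mm 41.67908728019354 rms 0.0007910063261910164
scene 147 [ 0.6101 -0.0718  0.221  -0.1224] rise along axis from start mm 41.76494383035747 rms 0.001239498652421023
```

Now at 41.7 mm with no side force. 31.3 mm remain to reach 73.

Request:
arm_command --xyz '[[-0.096,0.01,0.379],[-0.096,0.01,0.379],[-0.096,0.01,0.379],[-0.096,0.01,0.379],[-0.096,0.01,0.379],[-0.096,0.01,0.379],[-0.096,0.01,0.379],[-0.096,0.01,0.379],[0,0,0],[0,0,0],[0,0,0],[0,0,0]]' --turn '[[0,0,0],[0,0,0],[0,0,0],[0,0,0],[0,0,0],[0,0,0],[0,0,0],[0,0,0],[0,0,0],[0,0,0],[0,0,0],[0,0,0]]'

```text
t: 33.42
tool_pos: [0.5616, -0.0654, 0.4166]
orientation: [2.189, 1.971, 0.247]
force: [0.3, 1.1, -3.0]
opening: 0.0189
```

```bash
python3 ch.py; python3 - <<'E'
from h import *
W=cloud(read_camera("scene")); print(rim(W,(.6215,.0985),.144,.036))
E
ls pics|grep s3
```

```text
33.425 [ 0.56163103 -0.06540507  0.41657955] [-0.21591771 -0.0946847   1.70522833  0.0285599   1.28300068 -0.115798  ] [ 0.31567226  1.13410589 -2.95699978]
turn left [-2.76666662e-05 -3.64258479e-04 -1.86184463e-04]
0 [ 0.621 -0.071  0.18  -0.105] nan
in tool frame (want 0,0,.170) [ 1.00021510e-04 -9.74455396e-04  2.43383025e-01]
in tool frame (want 0,0,.170) [ 0.00064959 -0.00066683  0.24397744]
wrist 2960 [ 0.6035 -0.0713  0.2513 -0.1011] rise along axis from start mm 72.84532060850248 rms 0.0007960758954296825
scene 150 [ 0.6028 -0.0709  0.2516 -0.1076] rise along axis from start mm 73.27799203918357 rms 0.0011652329961290193
(array([0.6206, 0.0993]), 129, 0.1431, 0.0006)
s3.png
s30475.png
s31825.png
s33425.png
  return _methods._mean(a, axis=axis, dtype=dtype,
  ret = ret.dtype.type(ret / rcount)
```

View pics/s33425.png

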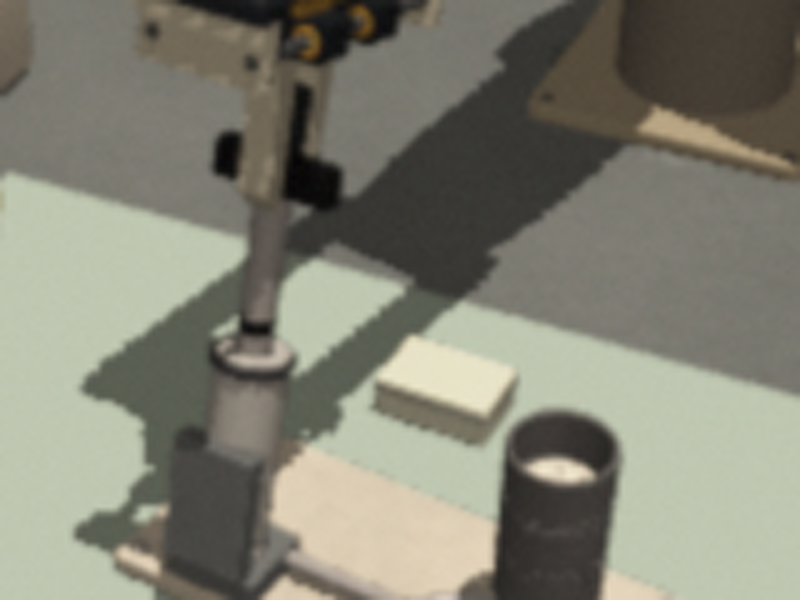

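The picture shows the dark ring at (255,328), clear of the mouth at (252,355). The handle is held and the stack is intact at (560,500). I'm handing in.

```bash
python3 -c "
from plant import robot
s=robot.read_state(); print(s['force'],s['opening']); print(robot.close_job())"
```

```text
[-0.73446826 -0.38066112 -3.059807  ] 0.018673019260106852
the job is handed in; nothing more can be done
None
```

I nested both grey cups in the receiver and let go of them. I then drew the plunger about 73 mm along its axis and handed the job in at about 33.5 s, still gripping the handle.

**Last checks:**
- **Stack:** the top cup's rim sits at about 0.143–0.144 m, against 0.144 m when fully seated. It is centred within about 1 mm, and was level when I let go.
- **Plunger:** the two cameras put the rise at 72.8 and 73.3 mm, so the ring is about 15 mm clear of the mouth; the last picture shows it outside. Side force is about 1 N or less, with about 3 N of plunger weight on the grip.
- **Bystanders:** I touched none that I know of, but did not measure them again at the end.

**One reading disagreed:** the finger opening stayed near 18.7 mm although the bar is 16 mm thick. I did not find out why, but the handle followed the gripper through the whole draw without slipping.

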